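Tuck the print folder's closing tab under its brass lip

ROBOT

A 6-joint arm with a two-finger parallel gripper is mounted at the origin on the work surface. World frame = base frame: x ahead of the robot, y to its left, z up, the work surface at z = 0. Lengths are in m, angles in degrees, forces in N, time in s.
With the tool pointing down it reaches from about 0.375 to 0.9 m from the base axis. Payload 3.1 kg.
Tool frame: the origin (TCP) lies at the very end of the fingers, on their centre line; the grasp point (between the pads) lies 19 mm behind it; z points along the fingers, y is the direction in which the jaws open and shut (so a half turn about z gives the same grasp; the last joint's range is limited). The gripper opens to 87 mm and grips with 3 to 60 N. Pads are 19 mm wide; open, the fingers measure 117 mm over their backs; the gripper's body (75 mm by 190 mm) begins 51 mm behind the grasp point.
Start: joints at [57.496, 30.224, 82.088, -0, 67.689, -10.227], TCP at [0.237, 0.578, 0.191] pointing down, gripper open.
Joint ranges: [-176.69, 176.69], [-43.24, 126.21], [12.49, 139.97], [-82, 262], [0, 151.66], [-163.58, 163.58]. Speed limits (degrees/s): [159.86, 159.86, 180, 180, 180, 180].

INTERFACE

Orientations are given as a 3x3 rotation matrix whose columns are the frame's x, y, z axes.
In Python, from rig import bot gives the robot as it stands. The module is installed in compiled form; this text tells all that it offers.
- The arm moves only by the tool play_rows, never from a script. Its argument "targets" is a list of rows, each a list of 7 numbers: the closure, from 0 (fully open) to 1 (shut), then the shift along the world's x, y, z in m, then the turn, a rotation vector about the world's x, y, z in rad. A call has 1 to 12 rows; each row shifts and turns the commanded pose from where the row before left it; what a row does not reach is not made up. A row lasts 1/8 s, in which the tool goes at most 62.5 mm and 10.7 degrees, less where a joint would pass 70% of its speed; a pose out of reach is approached as far as the arm can. A call with a gripper value outside its range is refused whole. The fingers move at their own pace and stop on an object; the grip force is fixed at half the most. Time passes only in rows, so rows that do not move let the fingers close. It gives the time, the measured TCP pose, the force and the opening at its end, in the units of the state.
- bot.read_state(): the state, without advancing time (a new reading comes with each control period).
- bot.capture(name): name is "scene" or "top" or "wrist"; returns the picture (480x640x3 uint8, blue, green, red); there is no depth.
- bot.get_calibration(name): a dict with "fx", "fy", "cx", "cy" (pixels), "k1" (the pictures are not rectified: a ray, as slopes to the right and down, at radius r is drawn at 1 + k1 r^2 times it, then the intrinsics apply), "R" (3x3) and "t" (3): a world point X has camera coordinates R X + t. Camera axes: x right, y down, z forward; pixel columns grow to the right and rows downward; lengths in m; the calibration is good to about 2 mm. A picture is of the moment at which its call begins: read the wrist's pose just before it. get_calibration takes no time and is no camera call; for the wrist camera it gives the pose at the moment of the call.
- bot.hand_in(): hands the job in, once; it reports no verdict.
The state is a dict: "time_s": time; "joint_positions": joint angles; "qvel": joint speeds; "tau": joint torques, N m; "position": TCP position; "tcp_rot": TCP orientation; "force": force on the tool from outside, world axes, zero at the start; "moment": the same for the moment, N m; "opening": opening from 0.0 (shut) to 1.0 (fully open).
Only numpy, scipy, OpenCV 4.12 (cv2) and the standard library are available. Lean on these libraries where they do the work, as an engineer would, in place of code of your own. Each camera call takes 0.05 s, during which the arm holds its last target. There are 200 camera calls.

TASK

Close the blue print folder: pushing with the fingertips and lifting nothing, fold the upright red tab over onto the cover and press it gently flat, then slide it (the brass thumb bar is there to push on) towards the brass lip until its cream edge is fully home beneath the lip and the tab stays down on its own. Do not shift or lift the folder, and leave everything else on and around it where it is.

Things in the scene. Friction and masses are not known exactly. Their poses are not given: they have to be found in the camera images.
- folder: loose blue-grey print folder lying flat on the desk, about 1.4 kg, 260 (its x) x 220 (its y) x 22 mm thick; origin under its centre, z up. Its +x points from the tab's hinge to the lip and on to the dark spine; its near side (-x) faces the robot. The flat top of the cover is 22 mm above the desk
- folder_mid (a point): centre of the folder, 11 mm above its underside
- tab (a joint): fold angle of the red tab in rad: 0 = folded flat on the cover (stop), 1.57 = upright, up to 2.2 = leaning back over the near side, away from the lip. The board is springy: a weak spring (about 0.06 N m when flat; with the weight of the tab about 0.4 N at the edge remains) swings it back upright unless its edge is held under the lip; about 1 N at 45 mm from the hinge folds it
- tab_slide (a joint): the tab's hinge rod rides in slots: its travel in m along the folder's +x, 0 = back (starts 0 to 0.004), 0.026 = fully forward (stop). It stays where it is left; about 2.5 N of friction. With the rod back, the folded tab's edge lies 13 mm short of the lip's edge, so the tab folds down freely in front of the lip; if it is pushed well forward while still up, it comes down on top of the lip and must be pushed back first. Fully forward, its edge lies 13 mm under the lip
- tab_hinge (a point): middle of the tab's hinge rod, which lies along the folder's y, 26.5 mm above the folder's underside; at slide 0 it is at x = -95 mm in the folder's frame. It moves with the slide. Axes as the folder's
- tab_edge (a point): middle of the tab's free edge (cream strip), 90 mm from the hinge rod. The red tab is a stiff plate 110 mm wide (along the folder's y), 4 mm thick, centred on the rod's axis; folded flat, its upper face is 28.5 mm above the desk. Axes of the tab: x from hinge to edge, z out of its outer face (up when folded flat, towards the robot when upright)
- thumb_bar (a point): centre of the round brass thumb bar on the tab's outer face (the face towards the robot when it is upright, upper when flat): 10 mm thick, 90 mm long across the tab, standing 8 mm proud of the face, 60 mm from the hinge rod and 5 mm out from the tab's mid plane. Between the hinge rod and the bar's near side there are 55 mm of flat tab to put a fingertip on. Axes as the tab's
- lip (a point): middle of the lower front edge of the brass retaining lip: a fixed plate 120 mm wide (along the folder's y) and 18 mm deep (along its x), 3 mm thick, its underside 10 mm above the cover, closed at the back, its mouth towards the hinge and flared upward 6 mm in front of this point (top of flare 16 mm above the cover). At x = 8 mm in the folder's frame. Axes as the folder's
- paperweight: turned brass paperweight, 44 mm across, 48 mm tall, standing on the cover behind the lip; origin under its centre
- eraser: white eraser 45 x 22 x 13 mm lying on the cover behind the lip; origin under its centre
- ink: amber ink jar with black cap, 52 mm across, 62 mm tall, on the desk to the right of the folder (-y side); origin under its centre
- tape: yellow roll of tape lying flat, 90 mm across, 24 mm high, on the desk to the left of the folder (+y side); origin under its centre
- pen_cup: white cup of markers, 72 mm across, 125 mm tall, on the left of the desk; origin under its centre
- glue: white glue bottle with red cap, 48 mm across, 120 mm tall, on the left of the desk; origin under its centre
- brush: flat paint brush 190 mm long lying on the right of the desk; origin under its centre

How it is judged (in metres and radians):
On the way, in this order (a step that is already met when the one before it is completed fails the run):
1. the red tab is folded down flat onto the cover (within about 6 degrees), in front of the lip (value of joint tab below 0.1 rad and value of joint tab_slide below 0.014 m), for 0.1 s.
2. its edge is pushed home beneath the lip (value of joint tab below 0.1 rad and value of joint tab_slide above 0.019 m and x of tab_edge in the frame of lip above 0.004 m and z of tab_edge in the frame of lip below 0 m), for 0.2 s.
At the end, for the whole second after the job is handed in: The tab lies flat (within 0.10 rad) with its edge below the lip's underside and at least 4 mm in under it, slid at least 19 of its 26 mm forward; it stays so by itself; the folder has moved less than 30 mm and every other thing less than 40 mm, and all is at rest (all of step 2 and distance of folder_mid from where it was at the start of the episode below 0.03 m and distance of each of paperweight, eraser, ink, tape, pen_cup, glue, brush from where it was at the start of the episode below 0.04 m and velocity of joint tab_slide below 0.01 m/s and linear speed of folder below 0.01 m/s); the robot touches nothing.
It fails at once if the folder is lifted or tipped (height (world z) of folder_mid above 0.023 m or angle between folder's own z axis and vertical above 0.1 rad).
It fails at once if the folder is shoved 30 mm or more (distance of folder_mid from where it was at the start of the episode above 0.03 m).
It fails at once if another thing is moved 40 mm or more, lifted or knocked over (distance of any of paperweight, eraser, ink, tape, pen_cup, glue, brush from where it was at the start of the episode above 0.04 m or angle between any of paperweight, eraser, ink, tape, pen_cup, glue's own z axis and vertical above 0.5 rad).
It fails at once if the tab or folder is pressed hard, with more than 45 N (contact force between any of the fingers, the arm and folder above 45 N).
It also fails if it takes over 42 s, if anything falls off the work surface, if the arm or the gripper's body presses on something with over 40 N, if the wrist force passes 120 N, or if a joint passes its speed limit or range.

## Working session

There is one attempt and no reset: what is moved stays moved. The work goes in short steps, Python scripts to look and compute and a tool call to move; the robot and the scene stay as the last step left them, time stands still between calls to the robot, and variables do not carry over. Pictures are saved under pics/ and viewed, about 8 in all and at most 12, crops included, and the job is handed in when it is done.

Besides the shell and the picture viewer there is one more tool, called after "Request:" as a command line: name --pt "numbers of a row" for each row, then --argument value for the rest. play_rows: Moves the arm, as the interface text tells. Its arguments: {"type":"object","properties":{"targets":{"type":"array","items":{"type":"array","items":{"type":"number"}}}},"required":["targets"]}

```bash
mkdir -p pics; cat > h.py <<'E'
import numpy as np, cv2
from rig import bot
def ray(c,u,v):
    d=np.array([(u-c['cx'])/c['fx'],(v-c['cy'])/c['fy']]);s=d.copy()
    for _ in range(20): s=d/(1+c['k1']*(s@s))
    R=np.array(c['R']);t=np.array(c['t'])
    return -R.T@t, R.T@np.array([s[0],s[1],1.])
def on(c,u,v,z):
    o,r=ray(c,u,v); return o+r*(z-o[2])/r[2]
E
python3 - <<'E'
from h import *
for n in("scene","top"):
    c=bot.get_calibration(n); im=bot.capture(n); cv2.imwrite(f'pics/{n}0.png',im)
    R=np.array(c['R']);print(n,c['fx'],c['k1'],(-R.T@np.array(c['t'])).round(3),R[2].round(2))
s=bot.read_state();print(s['time_s'],s['position'],s['tcp_rot'])
E
```

```text
scene 524.6445701003946 0.027030024862217047 [1.295 0.267 1.001] [-0.6  -0.22 -0.77]
top 591.841295030534 0.03745515325057411 [0.314 0.006 1.839] [ 0.14  0.01 -0.99]
0.1 [0.23648286 0.57774607 0.18996726] [[-9.25377503e-01  3.79045322e-01 -1.05843117e-03]
 [ 3.79046637e-01  9.25376083e-01 -1.65865743e-03]
 [ 3.50740553e-04 -1.93607905e-03 -9.99998064e-01]]
```

View pics/scene0.png

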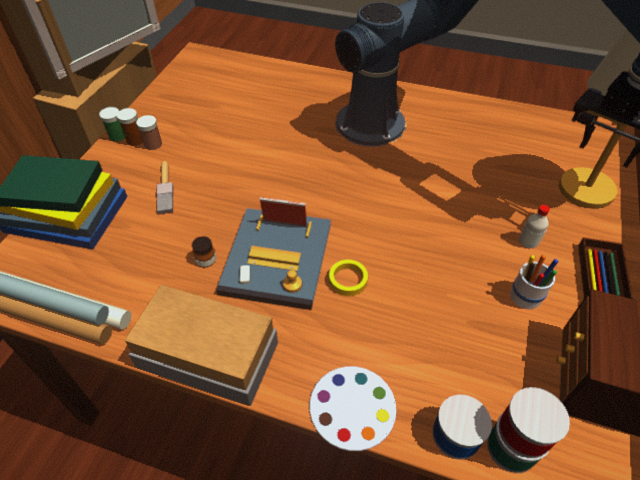

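View pics/top0.png

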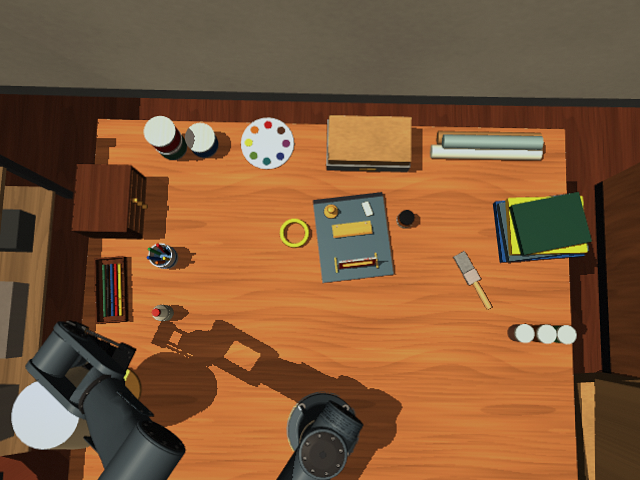

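The scene view shows the folder at about (275,255) with its tab upright at (283,212). In the top view the folder spans (315..393, 195..280), with the lip at (352,229) and the tab at (357,264).

```bash
python3 - <<'E'
from h import *
roi={'scene':(210,330,200,310),'top':(305,400,185,290)}
for n in roi:
    c=bot.get_calibration(n); im=cv2.imread(f'pics/{n}0.png'); x0,x1,y0,y1=roi[n]
    hsv=cv2.cvtColor(im,cv2.COLOR_BGR2HSV)
    def blob(lo,hi,close=0):
        m=cv2.inRange(hsv,lo,hi); k=np.zeros_like(m);k[y0:y1,x0:x1]=m[y0:y1,x0:x1]
        if close: k=cv2.morphologyEx(k,cv2.MORPH_CLOSE,np.ones((close,close)))
        return sorted(cv2.findContours(k,0,2)[0],key=cv2.contourArea)[::-1]
    f=blob((90,40,30),(125,255,255),5)[0]
    hull=cv2.convexHull(f); P=np.array([on(c,*p[0],.022)[:2] for p in hull],np.float32)
    r=cv2.minAreaRect(P); print(n,'folder',r,cv2.boxPoints(r).round(3).tolist())
    for nm,lo,hi in(('red',(0,120,40),(8,255,255)),('red2',(172,120,40),(180,255,255)),('brass',(16,120,90),(30,255,255))):
        for b in blob(lo,hi)[:3]:
            if cv2.contourArea(b)>15:
                q=cv2.boxPoints(cv2.minAreaRect(b)); print(nm,q.round(1).tolist(),[on(c,*p,.034).round(3)[:2].tolist() for p in q])
    cv2.imwrite(f'pics/{n}c.png',cv2.resize(im[y0-5:y1+5,x0-5:x1+5],None,fx=4.5,fy=4.5,interpolation=2))
a=cv2.imread('pics/scenec.png');b=cv2.imread('pics/topc.png');h=min(a.shape[0],b.shape[0])
o=np.hstack([a[:h],b[:h]]);s=800/o.shape[1];cv2.imwrite('pics/both.png',cv2.resize(o,None,fx=s,fy=s))
E
```

```text
scene folder ((0.5772227644920349, -0.07665154337882996), (0.2425885945558548, 0.2181422859430313), 8.062382698059082) [[0.44200000166893005, 0.014000000432133675], [0.47200000286102295, -0.20200000703334808], [0.7129999995231628, -0.1679999977350235], [0.6819999814033508, 0.04800000041723251]]
red [[257.6000061035156, 219.3000030517578], [260.1000061035156, 200.3000030517578], [307.3999938964844, 206.39999389648438], [304.8999938964844, 225.5]] [[0.508, -0.155], [0.445, -0.175], [0.426, -0.052], [0.49, -0.036]]
brass [[244.39999389648438, 284.29998779296875], [250.1999969482422, 245.10000610351562], [305.70001220703125, 253.3000030517578], [299.8999938964844, 292.5]] [[0.7, -0.107], [0.591, -0.14], [0.572, -0.006], [0.681, 0.019]]
brass [[210.0, 300.0], [243.0, 300.0], [243.0, 309.0], [210.0, 309.0]] [[0.763, -0.161], [0.74, -0.092], [0.761, -0.083], [0.784, -0.151]]
brass [[304.79998779296875, 235.6999969482422], [308.3999938964844, 221.60000610351562], [311.20001220703125, 222.3000030517578], [307.6000061035156, 236.39999389648438]] [[0.521, -0.026], [0.475, -0.033], [0.475, -0.02
[... 195 characters left out ...]
0762939453, -0.20000000298023224], [0.7229999899864197, -0.16300000250339508], [0.6930000185966492, 0.05000000074505806]]
brass [[331.5, 224.6999969482422], [370.6000061035156, 220.10000610351562], [372.1000061035156, 233.0], [333.0, 237.6999969482422]] [[0.614, -0.009], [0.631, -0.13], [0.591, -0.135], [0.574, -0.015]]
brass [[324.0, 205.0], [337.0, 205.0], [337.0, 217.0], [324.0, 217.0]] [[0.676, 0.015], [0.676, -0.025], [0.639, -0.026], [0.638, 0.015]]
brass [[342.70001220703125, 263.8999938964844], [371.79998779296875, 260.29998779296875], [372.20001220703125, 263.20001220703125], [343.1000061035156, 266.8999938964844]] [[0.493, -0.046], [0.507, -0.135], [0.497, -0.136], [0.484, -0.047]]
```

View pics/both.png

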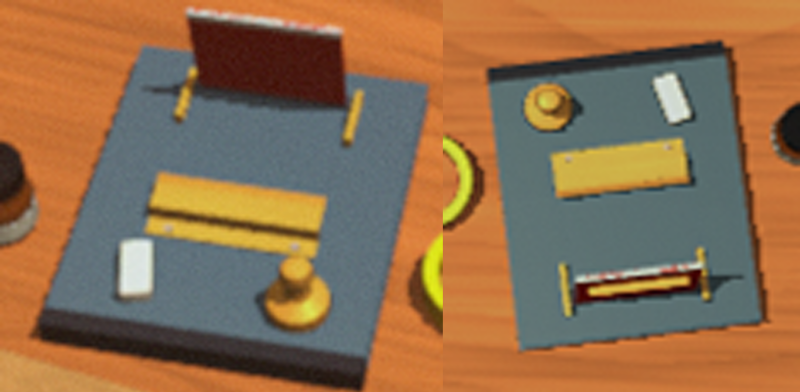

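The folder is centred at about (0.580, -0.075) with a yaw of about 8.1°. The lip front comes out at x' ≈ 2.5 mm (2 expected), and the folder measures 258x215 against 260x220, so the fit holds. Next I move behind the tab with the fingers shut and aligned with the folder.

Request:
play_rows --pt "1 0.032 -0.056 0 0 0 0.0443" --pt "1 0.032 -0.056 0 0 0 0.0443" --pt "1 0.032 -0.056 0 0 0 0.0443" --pt "1 0.032 -0.056 0 0 0 0.0443" --pt "1 0.032 -0.056 0 0 0 0.0443" --pt "1 0.032 -0.056 0 0 0 0.0443" --pt "1 0 -0.056 0 0 0 0.0443" --pt "1 0 -0.056 0 0 0 0.0443" --pt "1 0 -0.056 0 0 0 0.0443" --pt "1 0 -0.056 0 0 0 0.0443" --pt "1 0 -0.056 0 0 0 0.0443" --pt "1 0 -0.056 0 0 0 0.0443"

```text
time_s: 1.6
position: [0.4226, -0.085, 0.1908]
tcp_rot: [[-0.99, -0.144, 0.0], [-0.144, 0.99, 0.0], [-0.0, 0.0, -1.0]]
force: [0.0, 0.3, 0.8]
opening: 0.005
```

Request:
play_rows --pt "1 0 0 0 0 0 0" --pt "1 0 0 0 0 0 0"

```text
time_s: 1.85
position: [0.4223, -0.0828, 0.1905]
tcp_rot: [[-0.99, -0.141, -0.001], [-0.141, 0.99, 0.001], [0.001, 0.001, -1.0]]
force: [0.4, 0.1, -0.1]
opening: 0.004
```

```bash
cat > st.py <<'E'
from h import *
s=bot.read_state();p=s['position'];R=np.array(s['tcp_rot']);C=np.array([.580,-.075]);a=np.radians(8.1)
U=np.array([[np.cos(a),np.sin(a)],[-np.sin(a),np.cos(a)]])
print(s['time_s'],'pos',np.round(p,4),'local',(U@(np.array(p)[:2]-C)).round(4),'F',np.round(s['force'],2),'yaw',np.degrees(np.arctan2(R[1,1],R[0,1])).round(2)-90,'z',R[:,2].round(3),s['opening'])
E
python3 st.py; python3 -c "
from h import *
cv2.imwrite('pics/w1.png',bot.capture('wrist'))"
```

```text
1.85 pos [ 0.4223 -0.0828  0.1905] local [-0.1573  0.0145] F [ 0.37  0.1  -0.14] yaw 8.099999999999994 z [-0.001  0.001 -1.   ] 0.004160574622397566
```

View pics/w1.png

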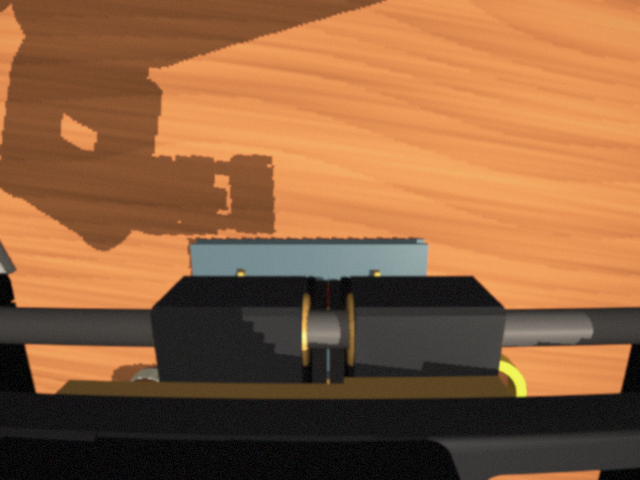

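The wrist view shows the near folder edge level in the image (190–426, row 240), so the yaw is aligned. I'll centre on the folder and come down behind the tab.

Request:
play_rows --pt "1 0.002 -0.0145 -0.03 0 0 0" --pt "1 0 0 -0.047 0 0 0" --pt "1 0 0 -0.047 0 0 0" --pt "1 0.01 0.0014 0 0 0 0" --pt "1 0.01 0.0014 0 0 0 0" --pt "1 0.01 0.0014 0 0 0 0" --pt "1 0 0 0 0 0 0"

```text
time_s: 2.78
position: [0.4574, -0.094, 0.0685]
tcp_rot: [[-0.99, -0.144, 0.004], [-0.144, 0.99, -0.002], [-0.004, -0.003, -1.0]]
force: [-0.6, -0.6, 0.9]
opening: 0.004
```

```bash
python3 st.py
```

```text
2.775 pos [ 0.4574 -0.094   0.0685] local [-0.1241 -0.0015] F [-0.64 -0.62  0.88] yaw 8.25 z [ 0.004 -0.002 -1.   ] 0.003521627025554445
```

Request:
play_rows --pt "1 0.0075 0.001 0 0 0 0" --pt "1 0.0075 0.001 0 0 0 0" --pt "1 0.0075 0.001 0 0 0 0" --pt "1 0.0075 0.001 0 0 0 0" --pt "1 0.0075 0.001 -0.001 0 0 0" --pt "1 0.0075 0.001 -0.001 0 0 0" --pt "1 0 0 0 0 0 0"

```text
time_s: 3.65
position: [0.5007, -0.0876, 0.0647]
tcp_rot: [[-0.99, -0.143, 0.001], [-0.143, 0.99, -0.0], [-0.001, -0.0, -1.0]]
force: [-0.1, -0.8, 0.3]
opening: 0.004
```

```bash
python3 st.py; python3 - <<'E'
from h import *
a=bot.capture('scene')[180:320,200:340];b=bot.capture('top')[170:310,290:430]
cv2.imwrite('pics/m1.png',cv2.resize(np.hstack([a,b]),None,fx=2.85,fy=2.85,interpolation=2))
E
```

```text
3.65 pos [ 0.5007 -0.0876  0.0647] local [-0.0803 -0.0013] F [-0.06 -0.8   0.32] yaw 8.200000000000003 z [ 0.001 -0.    -1.   ] 0.0041803815081715955
```

View pics/m1.png

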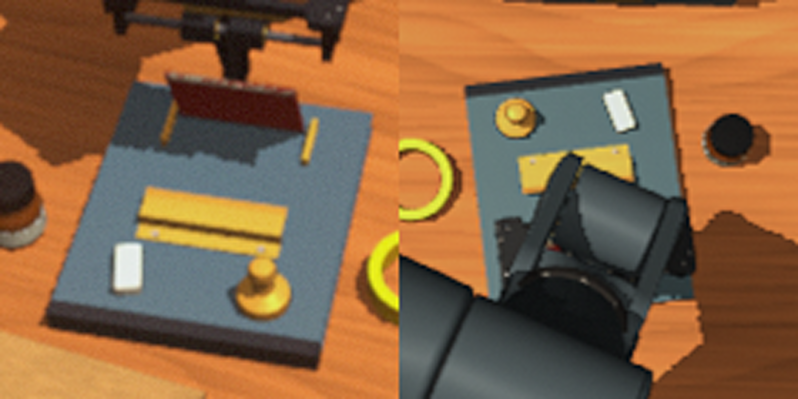

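The scene view shows the tab tilted forward with the finger behind it at about (235,65), and the folder has not moved. I continue along the arc.

Request:
play_rows --pt "1 0.0055 0.0008 -0.0025 0 0 0" --pt "1 0.0055 0.0008 -0.0025 0 0 0" --pt "1 0.0038 0.0005 -0.0045 0 0 0" --pt "1 0.0038 0.0005 -0.0045 0 0 0" --pt "1 0.0025 0.0004 -0.005 0 0 0" --pt "1 0.0025 0.0004 -0.005 0 0 0" --pt "1 0.001 0.0001 -0.005 0 0 0" --pt "1 0.001 0.0001 -0.003 0 0 0" --pt "1 0 0 0 0 0 0"

```text
time_s: 4.88
position: [0.5239, -0.0835, 0.032]
tcp_rot: [[-0.99, -0.142, -0.004], [-0.142, 0.99, 0.001], [0.003, 0.002, -1.0]]
force: [-0.9, -0.3, 0.5]
opening: 0.006
```

```bash
python3 st.py; python3 - <<'E'
from h import *
a=bot.capture('scene')[180:320,200:340]
cv2.imwrite('pics/m2.png',cv2.resize(a,None,fx=4,fy=4,interpolation=2))
E
```

```text
4.875 pos [ 0.5239 -0.0835  0.032 ] local [-0.0568 -0.0005] F [-0.87 -0.31  0.51] yaw 8.189999999999998 z [-0.004  0.001 -1.   ] 0.006259722345883979
```

View pics/m2.png

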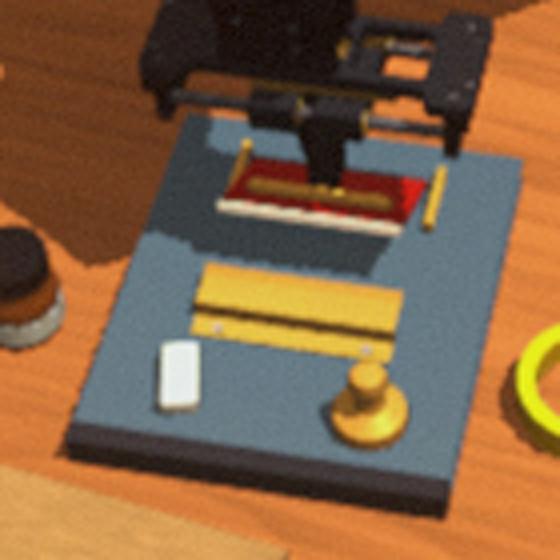

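The tab is nearly flat: its edge is at (310,217) and still raised, and the finger is just behind the bar. I press down in small steps.

Request:
play_rows --pt "1 0 0 -0.002 0 0 0" --pt "1 0 0 -0.002 0 0 0" --pt "1 0 0 0 0 0 0"

```text
time_s: 5.3
position: [0.5251, -0.0839, 0.0286]
tcp_rot: [[-0.99, -0.142, -0.001], [-0.142, 0.99, 0.0], [0.001, 0.0, -1.0]]
force: [-0.1, 0.6, 0.2]
opening: 0.007
```

Request:
play_rows --pt "1 0 0 -0.001 0 0 0" --pt "1 0 0 0 0 0 0"

```text
time_s: 5.55
position: [0.5255, -0.0839, 0.0278]
tcp_rot: [[-0.99, -0.142, -0.0], [-0.142, 0.99, 0.0], [0.0, 0.0, -1.0]]
force: [-0.4, -0.1, 0.2]
opening: 0.006
```

```bash
python3 st.py; python3 - <<'E'
from h import *
a=bot.capture('scene')[180:320,200:340]
cv2.imwrite('pics/m3.png',cv2.resize(a,None,fx=4,fy=4,interpolation=2))
E
```

```text
5.55 pos [ 0.5255 -0.0839  0.0278] local [-0.0552 -0.0012] F [-0.43 -0.12  0.18] yaw 8.180000000000007 z [-0.  0. -1.] 0.006175678539731764
```

View pics/m3.png

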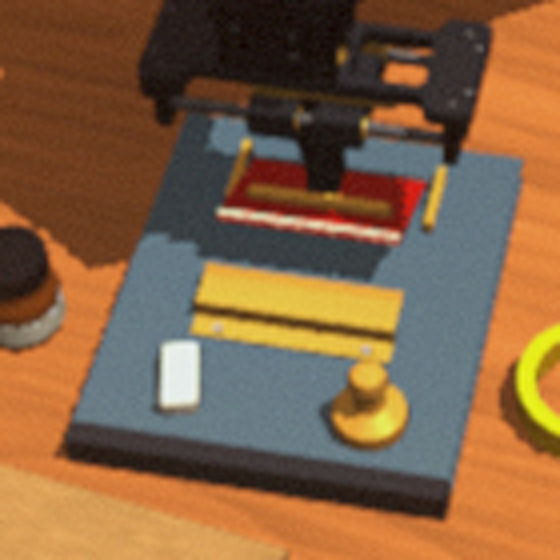

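```bash
cat > th.py <<'E'
from h import *
import sys
C=np.array([.580,-.075]);a=np.radians(8.1);U=np.array([[np.cos(a),np.sin(a)],[-np.sin(a),np.cos(a)]])
c=bot.get_calibration('scene')
for u,v in eval(sys.argv[1]):
    print((u,v),[(z,(U@(on(c,200+u/4,180+v/4,z)[:2]-C)).round(4).tolist()) for z in(.0265,.032,.038,.044,.05)])
E
python3 th.py "[(220,212),(402,240),(205,297),(400,325)]"
```

```text
(220, 212) [(0.0265, [-0.0441, -0.0664]), (0.032, [-0.0396, -0.0646]), (0.038, [-0.0347, -0.0628]), (0.044, [-0.0297, -0.0609]), (0.05, [-0.0248, -0.059])]
(402, 240) [(0.0265, [-0.0426, 0.0482]), (0.032, [-0.0381, 0.0492]), (0.038, [-0.0331, 0.0504]), (0.044, [-0.0282, 0.0516]), (0.05, [-0.0233, 0.0527])]
(205, 297) [(0.0265, [0.0222, -0.0579]), (0.032, [0.0264, -0.0563]), (0.038, [0.0309, -0.0545]), (0.044, [0.0354, -0.0526]), (0.05, [0.0399, -0.0508])]
(400, 325) [(0.0265, [0.0215, 0.0603]), (0.032, [0.0257, 0.0613]), (0.038, [0.0302, 0.0623]), (0.044, [0.0347, 0.0634]), (0.05, [0.0392, 0.0645])]
```

```bash
cat >> th.py <<'E'
from rig import bot
def proj(X):
    q=np.array(c['R'])@X+np.array(c['t']); s=q[:2]/q[2]; s=s*(1+c['k1']*(s@s))
    return ((np.array([s[0]*c['fx']+c['cx']-200,s[1]*c['fy']+c['cy']-180]))*4).round(0).tolist()
L=lambda x,y,z: np.r_[C+U.T@np.array([x,y]),z]
p=np.array(bot.read_state()['position']);print('tcp',proj(p),'front corner',proj(p+np.r_[.0095*U[0],0]))
print('near corners',proj(L(-.13,-.11,.022)),proj(L(-.13,.11,.022)),'lip flare',proj(L(.002,-.06,.038)),proj(L(.002,.06,.038)))
for d in(0,5,10,15,20,26):
    t=np.radians(d);e=[L(-.093+.09*np.cos(t),y,.0265+.09*np.sin(t)) for y in(-.055,.055)]
    b=L(-.093+.06*np.cos(t)-.005*np.sin(t),0,.0265+.06*np.sin(t)+.005*np.cos(t))
    print(d,'edge',[proj(x) for x in e],'bar',proj(b))
E
python3 th.py "[]"
```

```text
tcp [327.0, 212.0] front corner [324.0, 223.0]
near corners [189.0, 108.0] [526.0, 154.0] lip flare [209.0, 258.0] [406.0, 287.0]
0 edge [[221.0, 265.0], [400.0, 292.0]] bar [321.0, 235.0]
5 edge [[220.0, 257.0], [400.0, 283.0]] bar [320.0, 229.0]
10 edge [[219.0, 247.0], [400.0, 273.0]] bar [320.0, 222.0]
15 edge [[218.0, 237.0], [400.0, 263.0]] bar [321.0, 215.0]
20 edge [[218.0, 225.0], [400.0, 252.0]] bar [321.0, 207.0]
26 edge [[219.0, 211.0], [401.0, 237.0]] bar [321.0, 197.0]
```

The edge pixels say the tab is still at about 25°, although the TCP reads z = 0.028 with no force. The real contact must be higher on the finger than the TCP suggests. I go on down in 1 mm steps, watching the force.

Request:
play_rows --pt "1 0 0 -0.001 0 0 0" --pt "1 0 0 0 0 0 0"

```text
time_s: 5.85
position: [0.5254, -0.0839, 0.0268]
tcp_rot: [[-0.99, -0.142, -0.0], [-0.142, 0.99, 0.0], [0.0, 0.0, -1.0]]
force: [-0.6, -0.0, 0.1]
opening: 0.005
```

Request:
play_rows --pt "1 0 0 -0.001 0 0 0" --pt "1 0 0 0 0 0 0"

```text
time_s: 6.1
position: [0.5256, -0.084, 0.0258]
tcp_rot: [[-0.99, -0.142, 0.0], [-0.142, 0.99, -0.0], [-0.0, -0.0, -1.0]]
force: [-0.3, -0.0, 0.9]
opening: 0.007
```

```bash
python3 st.py; python3 - <<'E'
from h import *
a=bot.capture('scene')[200:260,240:320]; w=bot.capture('wrist')
cv2.imwrite('pics/m4.png',np.hstack([cv2.resize(a,(640,480),interpolation=2),w])[:, :].copy() if 0 else cv2.resize(np.vstack([cv2.resize(a,(640,480),interpolation=2),w]),(400*1,600)))
E
```

```text
6.1 pos [ 0.5256 -0.084   0.0258] local [-0.0551 -0.0012] F [-0.28 -0.02  0.88] yaw 8.180000000000007 z [ 0. -0. -1.] 0.007308628103580211
```

View pics/m4.png

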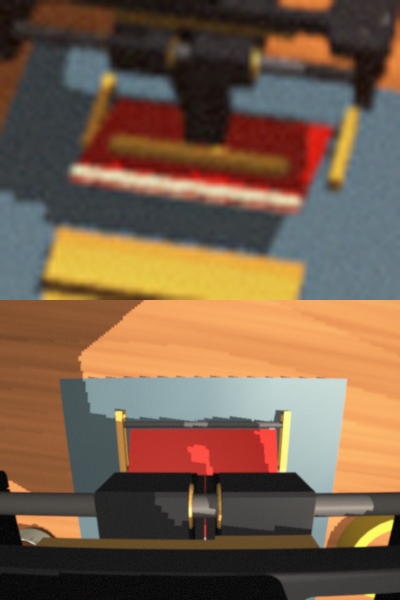

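Request:
play_rows --pt "1 0.0007 0.0001 -0.0015 0 0 0" --pt "1 0.0007 0.0001 -0.0015 0 0 0" --pt "1 0.0007 0.0001 -0.0015 0 0 0" --pt "1 0 0 0 0 0 0"

```text
time_s: 6.7
position: [0.5276, -0.0836, 0.0212]
tcp_rot: [[-0.99, -0.142, -0.0], [-0.142, 0.99, 0.0], [0.0, 0.0, -1.0]]
force: [-1.0, -0.2, 0.2]
opening: 0.002
```

Request:
play_rows --pt "1 0.0005 0.0001 -0.0015 0 0 0" --pt "1 0.0005 0.0001 -0.0015 0 0 0" --pt "1 0.0005 0.0001 -0.0015 0 0 0" --pt "1 0 0 0 0 0 0"

```text
time_s: 7.2
position: [0.5291, -0.0833, 0.0167]
tcp_rot: [[-0.99, -0.142, -0.0], [-0.142, 0.99, 0.0], [0.0, 0.0, -1.0]]
force: [-0.2, -0.4, -0.0]
opening: 0.002
```

```bash
cat > edge.py <<'E'
from h import *
import os,sys
im=bot.capture('scene');cv2.imwrite('pics/%s.png'%sys.argv[1],im)
g=im[195:262,245:315].astype(int)
m=((g.min(2)>130)&(g[...,2]-g[...,0]<110)).astype(np.uint8)
q=max(cv2.findContours(m,0,2)[0],key=cv2.contourArea); r=cv2.minAreaRect(q)
b=(cv2.boxPoints(r)+[245-200,195-180])*4; print('edge box(crop px)',b.round().tolist())
E
python3 st.py;python3 edge.py e1
```

```text
7.2 pos [ 0.5291 -0.0833  0.0167] local [-0.0516 -0.001 ] F [-0.2  -0.4  -0.01] yaw 8.189999999999998 z [-0.  0. -1.] 0.001927964022715426
edge box(crop px) [[215.0, 240.0], [217.0, 230.0], [397.0, 256.0], [396.0, 266.0]]
```

Request:
play_rows --pt "1 0.0003 0 -0.0015 0 0 0" --pt "1 0.0003 0 -0.0015 0 0 0" --pt "1 0.0003 0 -0.0015 0 0 0" --pt "1 0 0 0 0 0 0"

```text
time_s: 7.75
position: [0.5299, -0.0833, 0.0122]
tcp_rot: [[-0.99, -0.142, -0.0], [-0.142, 0.99, 0.0], [0.0, 0.0, -1.0]]
force: [-0.1, -0.2, 0.4]
opening: 0.006
```

Request:
play_rows --pt "1 0 0 -0.0015 0 0 0" --pt "1 0 0 -0.0015 0 0 0" --pt "1 0 0 0 0 0 0"

```text
time_s: 8.12
position: [0.5299, -0.0833, 0.0092]
tcp_rot: [[-0.99, -0.142, -0.0], [-0.142, 0.99, 0.0], [0.0, 0.0, -1.0]]
force: [0.3, -0.2, 0.2]
opening: 0.004
```

```bash
python3 st.py;python3 edge.py e2
```

```text
8.125 pos [ 0.5299 -0.0833  0.0092] local [-0.0508 -0.0012] F [ 0.31 -0.17  0.17] yaw 8.180000000000007 z [-0.  0. -1.] 0.004064608479095342
edge box(crop px) [[219.0, 252.0], [220.0, 241.0], [397.0, 267.0], [396.0, 278.0]]
```

```bash
python3 - <<'E'
import cv2
im=cv2.imread('pics/e2.png')[195:265,240:320];cv2.imwrite('pics/v9.png',cv2.resize(im,(680,595),interpolation=cv2.INTER_NEAREST))
E
python3 th.py "[]" | head -1
```

```text
tcp [327.0, 237.0] front corner [324.0, 248.0]
```

View pics/v9.png

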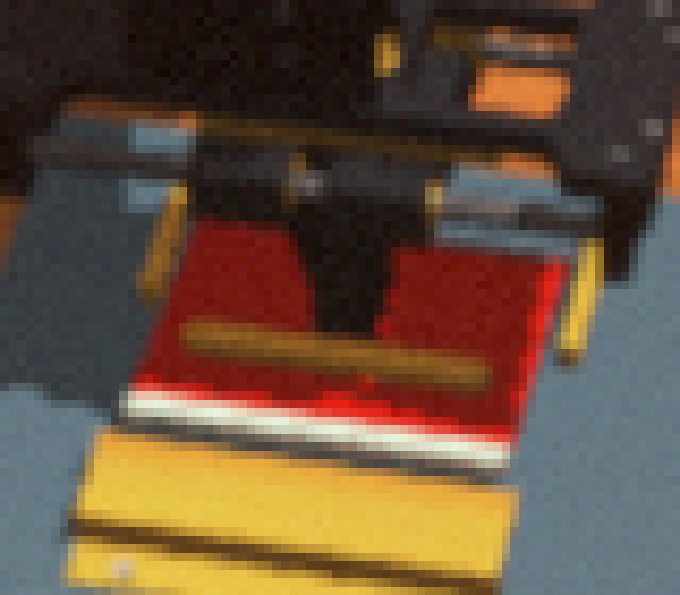

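The bar hides the very tip of the finger, so the tip is on the tab face behind the bar at pixel (345,335). The tab is at about 10°, and its edge (125–505, rows 400–455) is just short of the lip flare. I continue gently down.

Request:
play_rows --pt "1 0 0 -0.0015 0 0 0" --pt "1 0 0 -0.0015 0 0 0" --pt "1 0 0 0 0 0 0"

```text
time_s: 8.55
position: [0.5299, -0.0833, 0.0062]
tcp_rot: [[-0.99, -0.142, -0.0], [-0.142, 0.99, 0.0], [0.0, 0.0, -1.0]]
force: [-1.3, 0.3, 0.4]
opening: 0.004
```

Request:
play_rows --pt "1 0 0 -0.0015 0 0 0" --pt "1 0 0 -0.0015 0 0 0" --pt "1 0 0 0 0 0 0"

```text
time_s: 8.93
position: [0.5299, -0.0833, 0.0032]
tcp_rot: [[-0.99, -0.142, -0.0], [-0.142, 0.99, 0.0], [0.0, 0.0, -1.0]]
force: [-1.5, -0.0, -0.0]
opening: 0.006
```

```bash
python3 st.py;python3 edge.py e3; python3 -c "
from rig import bot
s=bot.read_state();print(s['joint_positions'],s['tau'])"
```

```text
8.925 pos [ 0.5299 -0.0833  0.0032] local [-0.0508 -0.0011] F [-1.46 -0.01 -0.05] yaw 8.180000000000007 z [-0.  0. -1.] 0.005534301282284017
edge box(crop px) [[219.0, 256.0], [220.0, 245.0], [397.0, 271.0], [396.0, 282.0]]
[-2.08749560e+01  4.03800152e+01  1.02719330e+02 -1.93814630e-03
  3.69294815e+01 -1.19058037e+02] [ 1.52680823e-01 -4.18197942e+01 -8.44388723e+00  4.11230768e-02
 -1.87906483e-01 -8.62143570e-04]
```

```bash
python3 - <<'E'
from h import *
C=np.array([.580,-.075]);a=np.radians(8.1);U=np.array([[np.cos(a),np.sin(a)],[-np.sin(a),np.cos(a)]])
c=bot.get_calibration('wrist');w=bot.capture('wrist');cv2.imwrite('pics/w2.png',w)
R=np.array(c['R']);print('cam',(-R.T@np.array(c['t'])).round(4),'axis',R[2].round(3),c['fx'],c['k1'])
import pickle;pickle.dump(c,open('w2.pkl','wb'))
hs=cv2.cvtColor(w,cv2.COLOR_BGR2HSV)
m=cv2.inRange(hs,(85,30,30),(125,255,255));print('blue rows',[ (r,np.flatnonzero(m[r])[[0,-1]].tolist(),int((m[r]>0).sum())) for r in range(40,260,20) if m[r].any()])
s=np.hstack([w,w[:0]]);cv2.imwrite('pics/v10.png',w)
E
```

```text
cam [ 0.4621 -0.0924  0.197 ] axis [ 0.247  0.036 -0.968] 409.18399835433485 -0.06694773394011852
blue rows [(120, [67, 378], 303), (140, [70, 382], 305), (160, [72, 401], 312), (180, [75, 462], 295), (200, [78, 164], 87), (220, [80, 459], 93), (240, [84, 457], 89)]Traceback (most recent call last):
  File "<stdin>", line 8, in <module>
    return _nx.concatenate(arrs, 1, dtype=dtype, casting=casting)
           ~~~~~~~~~~~~~~~^^^^^^^^^^^^^^^^^^^^^^^^^^^^^^^^^^^^^^^
ValueError: all the input array dimensions except for the concatenation axis must match exactly, but along dimension 0, the array at index 0 has size 480 and the array at index 1 has size 0
```

View pics/w2.png

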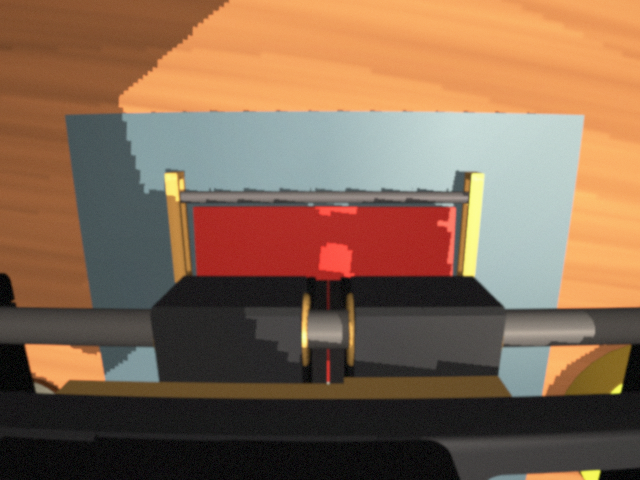

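The wrist view gives the near folder corners at (67,115) and (583,115), and the rod at row 197 between the brass rails.

```bash
python3 - <<'E'
from h import *
import pickle
C=np.array([.580,-.075]);a=np.radians(8.1);U=np.array([[np.cos(a),np.sin(a)],[-np.sin(a),np.cos(a)]])
c=pickle.load(open('w2.pkl','rb'));t0=np.array(c['t'])
for dz in(0,.01,.02,.03):
    c['t']=t0-np.array(c['R'])@np.r_[0,0,dz]
    print(dz,[(U@(on(c,*p,z)[:2]-C)).round(4).tolist() for *p,z in((67,115,.022),(583,115,.022),(183,197,.0265),(468,197,.0265),(193,207,.0285),(455,207,.0285))])
E
```

```text
0 [[-0.129, -0.1109], [-0.1292, 0.1074], [-0.0944, -0.0617], [-0.0945, 0.0587], [-0.0904, -0.057], [-0.0905, 0.0528]]
0.01 [[-0.1296, -0.1172], [-0.1298, 0.1135], [-0.0929, -0.0653], [-0.0931, 0.0622], [-0.0887, -0.0604], [-0.0888, 0.056]]
0.02 [[-0.1302, -0.1235], [-0.1304, 0.1197], [-0.0915, -0.0688], [-0.0916, 0.0657], [-0.087, -0.0637], [-0.0871, 0.0592]]
0.03 [[-0.1307, -0.1298], [-0.1309, 0.1259], [-0.09, -0.0724], [-0.0902, 0.0691], [-0.0853, -0.0671], [-0.0854, 0.0623]]
```

Arm readings and folder pose agree with the wrist camera (width 218 against 220, slide about 0). So the shut fingers simply end about 28 mm short of the stated TCP. I continue down in small steps with force and edge checks.

Request:
play_rows --pt "1 -0.001 0 -0.001 0 0 0" --pt "1 0 0 -0.001 0 0 0" --pt "1 0 0 0 0 0 0"

```text
time_s: 9.4
position: [0.5296, -0.0835, 0.0015]
tcp_rot: [[-0.99, -0.142, 0.001], [-0.142, 0.99, -0.0], [-0.001, -0.0, -1.0]]
force: [0.7, 0.1, 1.2]
opening: 0.005
```

```bash
python3 st.py;python3 edge.py e4; python3 - <<'E'
from h import *
# column profile along image through finger/bar/edge/lip, compare frames
for n in('e1','e2','e3','e4'):
    im=cv2.imread(f'pics/{n}.png');print(n)
    for u in(272,281,290): print(u,[''.join(map(lambda v:'%02x'%v,im[r,u,::-1])) for r in range(226,250)])
E
```

```text
9.4 pos [ 0.5296 -0.0835  0.0015] local [-0.0511 -0.0013] F [0.72 0.07 1.18] yaw 8.180000000000007 z [ 0.001 -0.    -1.   ] 0.005140227258252057
edge box(crop px) [[215.0, 256.0], [217.0, 245.0], [397.0, 272.0], [396.0, 282.0]]
e1
272 ['741815', '731814', '721d15', '721912', '711b12', '773419', '88521f', '865724', '6e4a1e', '633319', '691a11', '6f1510', '76150e', 'b63127', 'e3a48c', 'e3e6c8', 'cbc3a5', '926e5c', '524643', '3a4043', '363f43', '414143', '906e40', 'd69c3b']
281 ['231d19', '1c0e11', '1a130e', '1d1210', '1f1715', '291b10', '774116', 'a56629', '94642a', '754c1e', '623a1c', '692415', '7b1a16', 'b4150e', 'e02920', 'e3826b', 'e6d6b8', 'd7d1b6', 'a07968', '67534a', '393d43', '393d40', '384143', '6a5a44']
290 ['6f110e', '70160d', '721815', '731711', '731b15', '731a11', '721a12', '731f11', '814319', '8f5d22', '7d5525', '67421f', '682917', '701715', '77190f', 'b31c12', 'e24a3c', 'e6bda2', 'dfe0c2', 'bfa88d', '806558', '424047', '384042', '353c40']
e2
272 ['781816', '771a0f', '751a0d', '771915', '781a0f', '74180d', '751912', '752b18', '885322', '8f6127', '704a19', '5e3517', '66231
[... 1379 characters left out ...]
 '791d12', '751109', '771510', '791b14', '781a14', '7c3516', '8a5424', '865720', '704e20', '603316', '702119', '791a14', '781913', '84190f', 'bd2f25', 'e9ab99', 'e9ebd9', 'c7c9b7', '7d6153', '946636', 'd79e3e']
281 ['231817', '1e1613', '1f1811', '1e1614', '221715', '1c1410', '1f1912', '1d100f', '1d1510', '382919', '70491a', '8a5b20', '754c1c', '603b17', '672618', '771609', 'bd1d0f', 'e82115', 'e62b1e', 'e78372', 'e7d9c5', 'd7dbc8', '9f907f', '7b593b']
290 ['5b1812', '791b13', '7a1c14', '761b0f', '791915', '781914', '7a2019', '7b1d16', '7a1812', '7a1a14', '711e11', '7c4216', '906229', '7b5320', '67411d', '6b3017', '771d11', '75140f', '790f07', 'c2221c', 'e64d3f', 'e8c0ab', 'e2e9d6', 'b2ac9b']
```

Request:
play_rows --pt "1 0 0 -0.001 0 0 0" --pt "1 0 0 -0.001 0 0 0" --pt "1 0 0 0 0 0 0" --pt "1 0 0 0 0 0 0"

```text
time_s: 9.95
position: [0.5289, -0.0834, -0.0007]
tcp_rot: [[-0.99, -0.142, -0.0], [-0.142, 0.99, 0.0], [0.0, 0.0, -1.0]]
force: [1.0, -0.2, 0.5]
opening: 0.006
```

```bash
cat > f.py <<'E'
from rig import bot
import numpy as np
s=bot.read_state();J=s['tau'];print(np.round(J,3),np.round(s['joint_positions'],2),np.round(s['force'],2),np.round(s['moment'],2))
E
python3 st.py;python3 f.py;python3 edge.py e5; python3 - <<'E'
from h import *
for n in('e3','e4','e5'):
    g=[]
    im=cv2.imread(f'pics/{n}.png').astype(float)
    for u in range(258,298,3):
        col=im[228:256,u]; cr=col[:,1]  # green: red->cream transition
        k=next((i for i in range(4,27) if cr[i]>110 and col[i,0]>80),None)
        if k: g.append((u,round(228+k-1+(110-cr[k-1])/(cr[k]-cr[k-1]),2)))
    print(n,g)
E
```

```text
9.95 pos [ 0.5289 -0.0834 -0.0007] local [-0.0518 -0.0011] F [ 0.95 -0.17  0.45] yaw 8.180000000000007 z [-0.  0. -1.] 0.006420575120905094
[ 5.3000e-02 -4.1415e+01 -7.3730e+00 -4.3000e-02  1.8200e-01 -2.0000e-03] [-2.0920e+01  4.0750e+01  1.0293e+02 -1.0000e-02  3.6330e+01 -1.1909e+02] [ 0.95 -0.17  0.45] [ 0.03 -0.11 -0.01]
edge box(crop px) [[215.0, 260.0], [217.0, 249.0], [397.0, 275.0], [396.0, 286.0]]
e3 [(258, np.float64(241.42)), (261, np.float64(241.78)), (264, np.float64(242.34)), (267, np.float64(242.64)), (270, np.float64(243.3)), (273, np.float64(243.63)), (276, np.float64(244.1)), (279, np.float64(244.46)), (282, np.float64(244.75)), (285, np.float64(245.35)), (288, np.float64(245.65)), (291, np.float64(246.26)), (294, np.float64(246.66)), (297, np.float64(247.28))]
e4 [(258, np.float64(241.48)), (261, np.float64(242.09)), (264, np.float64(242.35)), (267, np.float64(242.8)), (270, np.float64(243.27)), (273, np.float64(243.64)), (276, np.float64(244.27)), (279, np.float64(244.48)), (282, np.float64(245.09)), (285, np.float64(245.44)), (288, np.float64(245.74)), (291, np.float64(246.33)), (294, np.float64(246.62)), (297, np.float64(247.28))]
e5 [(258, np.float64(242.48)), (261, np.float64(242.77)), (264, np.float64(243.33)), (267, np.float64(243.65)), (270, np.float64(244.26)), (273, np.float64(244.61)), (276, np.float64(245.26)), (279, np.float64(245.5)), (282, np.float64(246.12)), (285, np.float64(246.33)), (288, np.float64(246.74)), (291, np.float64(247.31)), (294, np.float64(247.62)), (297, np.float64(248.26))]
```

Request:
play_rows --pt "1 0 0 -0.001 0 0 0" --pt "1 0 0 -0.001 0 0 0" --pt "1 0 0 -0.001 0 0 0" --pt "1 0 0 0 0 0 0"

```text
time_s: 10.5
position: [0.5291, -0.0834, -0.0031]
tcp_rot: [[-0.99, -0.142, 0.0], [-0.142, 0.99, -0.0], [-0.0, -0.0, -1.0]]
force: [-1.1, 0.0, 6.0]
opening: 0.003
```

```bash
cat > e.py <<'E'
from h import *
import sys
im=bot.capture('scene');cv2.imwrite('pics/%s.png'%sys.argv[1],im);im=im.astype(float);g=[]
for u in range(258,298,3):
    col=im[226:258,u]; cr=col[:,1]
    k=next((i for i in range(2,31) if cr[i]>110 and col[i,0]>80),None)
    if k: g.append((u,228-2+k-1+(110-cr[k-1])/(cr[k]-cr[k-1])))
g=np.array(g);p=np.polyfit(g[:,0]-278,g[:,1],1);print('red/cream row at u=278: %.2f'%p[1],'slope %.3f'%p[0])
print(281,[''.join('%02x'%v for v in im[r,281,::-1].astype(int)) for r in range(230,256)])
E
python3 st.py;python3 e.py e6
```

```text
10.5 pos [ 0.5291 -0.0834 -0.0031] local [-0.0516 -0.0011] F [-1.11  0.02  5.97] yaw 8.189999999999998 z [ 0. -0. -1.] 0.002959543839602842
red/cream row at u=278: 246.37 slope 0.148
281 ['221b15', '1c1613', '1f1511', '1f1612', '201612', '1c1513', '251c15', '583916', '83561d', '95621f', '895b23', '65351a', '752317', '821c13', 'bf2119', 'ea2920', 'e72e24', 'e8877b', 'e6d8c9', 'e8e9d1', 'e5c485', 'e7ae43', 'e6b03b', 'e5bb43', 'e8c147', 'e7c047']
```

Fz has reached 6 N and the bar row (238.8) equals the flat prediction, so the tab is flat on its stop. Now I slide it along the folder's +x.

Request:
play_rows --pt "1 0 0 0 0 0 0" --pt "1 0.003 0.0004 0 0 0 0" --pt "1 0.003 0.0004 0 0 0 0" --pt "1 0.003 0.0004 0 0 0 0" --pt "1 0.003 0.0004 0 0 0 0" --pt "1 0 0 0 0 0 0"

```text
time_s: 11.3
position: [0.5404, -0.0817, -0.0032]
tcp_rot: [[-0.99, -0.143, -0.001], [-0.143, 0.99, 0.0], [0.001, 0.0, -1.0]]
force: [-1.5, 0.2, 6.3]
opening: 0.007
```

```bash
python3 st.py;python3 e.py e7
```

```text
11.3 pos [ 0.5404 -0.0817 -0.0032] local [-0.0402 -0.001 ] F [-1.49  0.2   6.35] yaw 8.200000000000003 z [-0.001  0.    -1.   ] 0.007247001315616278Traceback (most recent call last):
  File "e.py", line 8, in <module>
    g=np.array(g);p=np.polyfit(g[:,0]-278,g[:,1],1);print('red/cream row at u=278: %.2f'%p[1],'slope %.3f'%p[0])
                               ~^^^^^
IndexError: too many indices for array: array is 1-dimensional, but 2 were indexed
```

The cream edge is out of sight beneath the lip and the force is steady, so I continue.

Request:
play_rows --pt "1 0.003 0.0004 0 0 0 0" --pt "1 0.003 0.0004 0 0 0 0" --pt "1 0.003 0.0004 0 0 0 0" --pt "1 0.003 0.0004 0 0 0 0" --pt "1 0 0 0 0 0 0"

```text
time_s: 11.98
position: [0.5523, -0.08, -0.0032]
tcp_rot: [[-0.99, -0.143, -0.002], [-0.143, 0.99, 0.0], [0.001, 0.0, -1.0]]
force: [-1.9, 0.1, 5.5]
opening: 0.006
```

```bash
cat > w.py <<'E'
from h import *
import sys
C=np.array([.580,-.075]);a=np.radians(8.1);U=np.array([[np.cos(a),np.sin(a)],[-np.sin(a),np.cos(a)]])
c=bot.get_calibration('wrist');w=bot.capture('wrist');cv2.imwrite('pics/%s.png'%sys.argv[1],w)
hs=cv2.cvtColor(w,cv2.COLOR_BGR2HSV)
red=cv2.inRange(hs,(0,170,60),(4,255,255))|cv2.inRange(hs,(176,170,60),(180,255,255))
for u in(250,300,330,400,430):
    r=[i for i in range(60,275) if red[i:i+5,u].all()]
    b=np.flatnonzero(cv2.inRange(hs[:,u:u+1],(85,25,30),(125,255,255))[:275,0])
    print(u,'red top x',(U@(on(c,u,r[0],.0285)[:2]-C)).round(4) if r else None,'near edge',(U@(on(c,u,b[0],.022)[:2]-C)).round(4) if len(b) else None)
E
python3 st.py;python3 w.py w3
```

```text
11.975 pos [ 0.5523 -0.08   -0.0032] local [-0.0281 -0.0011] F [-1.88  0.07  5.52] yaw 8.200000000000003 z [-0.002  0.    -1.   ] 0.005621759978817091
250 red top x [-0.0671 -0.0318] near edge [-0.1287 -0.0306]
300 red top x [-0.0671 -0.0116] near edge [-0.1286 -0.0112]
330 red top x [-0.0671  0.0004] near edge [-0.1286  0.0003]
400 red top x [-0.0672  0.0286] near edge [-0.1284  0.0274]
430 red top x [-0.0668  0.0408] near edge [-0.1282  0.0391]
```

Slide is about 24 mm and the folder has not moved (near edge -128.6 against -129). A final 3 mm push, then lift off.

Request:
play_rows --pt "1 0.0015 0.0002 0 0 0 0" --pt "1 0.0015 0.0002 0 0 0 0" --pt "1 0 0 0 0 0 0" --pt "1 0 0 0 0 0 0"

```text
time_s: 12.52
position: [0.5548, -0.0796, -0.0032]
tcp_rot: [[-0.99, -0.143, -0.002], [-0.143, 0.99, 0.0], [0.002, 0.001, -1.0]]
force: [-2.0, -0.8, 7.0]
opening: 0.006
```

```bash
python3 st.py;python3 w.py w4|sed -n 3p
```

```text
12.525 pos [ 0.5548 -0.0796 -0.0032] local [-0.0256 -0.001 ] F [-1.96 -0.81  7.02] yaw 8.209999999999994 z [-0.002  0.    -1.   ] 0.005900058885252794
330 red top x [-0.0646  0.0005] near edge [-0.1286  0.0003]
```

Request:
play_rows --pt "1 0 0 0.002 0 0 0" --pt "1 0 0 0.005 0 0 0" --pt "1 0 0 0.02 0 0 0" --pt "1 0 0 0.04 0 0 0" --pt "1 0 0 0.05 0 0 0" --pt "1 -0.03 -0.004 0.05 0 0 0" --pt "1 -0.05 0.03 0.03 0 0 0" --pt "1 0 0.055 0 0 0 0" --pt "1 0 0.055 0 0 0 0" --pt "1 0 0.055 0 0 0 0" --pt "1 0 0.055 0 0 0 0" --pt "1 0 0 0 0 0 0"

```text
time_s: 14.08
position: [0.4777, 0.1682, 0.192]
tcp_rot: [[-0.989, -0.148, 0.0], [-0.148, 0.989, 0.001], [-0.0, 0.001, -1.0]]
force: [-0.2, -0.5, -0.6]
opening: 0.003
```

```bash
python3 st.py; python3 - <<'E'
from h import *
a=bot.capture('scene')[180:320,200:340];b=bot.capture('top')[170:310,290:430]
cv2.imwrite('pics/z1.png',cv2.resize(np.hstack([a,b]),None,fx=2.85,fy=2.85,interpolation=2))
E
```

```text
14.075 pos [0.4777 0.1682 0.192 ] local [-0.067   0.2552] F [-0.16 -0.45 -0.63] yaw 8.530000000000001 z [ 0.     0.001 -1.   ] 0.002804135003942934
```

View pics/z1.png

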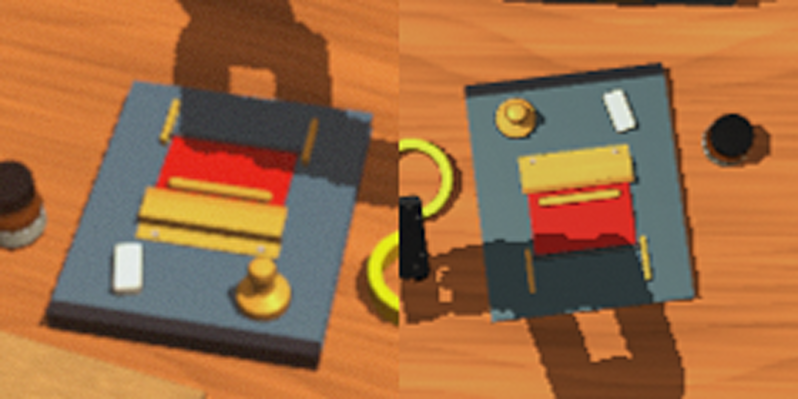

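Both views show the tab lying flat by itself with its edge under the lip (scene (220,190), top (580,190)). The paperweight, eraser, ink and tape are where they were, and the arm is clear. I hand in.

```bash
python3 -c "
from rig import bot
print(bot.hand_in())"
```

```text
the job is handed in; nothing more can be done
None
```

The folder is closed and handed in. The red tab lies flat on its own with its cream edge under the brass lip. I folded the tab with the shut fingertips, pressed it onto its stop at about 6 N, pushed it forward and lifted clear.

**Last checks**
- **Slide:** it read about 26 mm in the wrist view while the finger was still on the tab.
- **Folder:** its near edge did not shift measurably during the slide.
- **Forces:** the highest I read was about 7 N.
- **After lifting off:** both pictures showed the tab staying down, the paperweight, eraser, ink and tape where they were, and the arm clear at 14 s. The pen cup, glue and brush were outside that last picture. The arm crossed that area only at about 0.19 m height.

**Disagreements**
- **Finger length:** the shut fingers touched the tab about 24–34 mm above the reported TCP, and I did not find out why. I therefore judged flatness from the force stop and the bar's position in the picture, not from the TCP height.
- **Edge angle:** on the way down the edge estimate read a few degrees higher than the bar estimate. The lip partly hid the edge from the camera.

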